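Latch the dust trap and hold its air gate open at the mark

ROBOT

A 7-joint arm with a two-finger parallel gripper is mounted at the origin on the work surface. World frame = base frame: x ahead of the robot, y to its left, z up, the work surface at z = 0. Lengths are in m, angles in rad, forces in N, time in s.
With the tool pointing down it reaches from about 0.4 to 0.9 m from the base axis. Payload 5.5 kg.
Tool frame: the origin (TCP) lies at the very end of the fingers, on their centre line; the grasp point (between the pads) lies 19 mm behind it; z points along the fingers, y is the line along which they close (so a half turn about z gives the same grasp; the last joint's range is limited). The gripper opens to 85 mm and grips with 20 to 120 N. Pads are 22 mm wide; open, the fingers measure 114 mm over their backs; the gripper's body (76 mm by 85 mm) begins 54 mm behind the grasp point. The pads swing forward as they close: fully open they stand 13 mm farther back than shut.
Start: joints at [-1.038, 0.501, -0.427, 1.55, 0.221, 1.138, -0.21], TCP at [0.173, 0.626, 0.231] pointing down, gripper open.
Joint ranges: [-2.88, 2.88], [-0.31, 2.03], [-1.54, 1.56], [0.2, 2.42], [-1.41, 4.55], [0.19, 2.02], [-2.57, 2.57]. Speed limits (rad/s): [2.57, 2.57, 3.14, 3.14, 3.14, 3.14, 3.14].

INTERFACE

Orientations are given as a rotation vector (axis times angle).
In Python, from workcell import monitor, optics, order, trace, spot_point gives the robot as it stands. The module is installed in compiled form; this text tells all that it offers.
- The arm moves only by the tool move_arm, never from a script. Its argument "deltas" is a list of rows, each a list of 5 numbers: the shift along the tool's x, y, z in cm, then the turn about the tool's z in rad, then the closure, from 0 (fully open) to 1 (shut). A call has exactly 8 rows; each row is the pose to reach, as a shift and turn from the pose commanded when the call began, along the tool's axes at that moment; what a row does not reach only later rows make up. A row lasts 1/8 s, in which the tool goes at most 62.5 mm and 10.7 degrees, less where a joint would pass 70% of its speed; a pose out of reach is approached as far as the arm can. A call with a gripper value outside its range is refused whole. The fingers move at their own pace and stop on an object; the grip force is fixed at half the most. Time passes only in rows, so rows that repeat a pose let the fingers close, or fill a call up. It gives the time, the measured TCP pose, the force, the opening and the grip force at its end, in the units of the state.
- monitor.read_state(): the state, without advancing time (a new reading comes with each control period).
- optics.get_image(name): name is "scene" or "side" or "wrist"; returns (picture, depth): 420x560x3 uint8, red, green, blue; 420x560 float32, m along the optical axis (not along the pixel's ray), 0 where there is no reading.
- optics.camera_params(name): a dict with "fov_y" (degrees; the focal length in pixels is half the picture's height over the tangent of half this angle, whatever the lens; pixels are square), "cx", "cy" (the principal point, pixels), "dist" ([k1, k2, p1, p2, k3] as OpenCV has them; the pictures are not rectified), "R" (3x3) and "t" (3): a world point X has camera coordinates R X + t. Camera axes: x right, y down, z forward; pixel columns grow to the right and rows downward; lengths in m; the calibration is good to about 2 mm. A picture is of the moment at which its call begins: read the wrist's pose just before it. camera_params takes no time and is no camera call; for the wrist camera it gives the pose at the moment of the call.
- order.sign_off(): hands the job in; it is judged then, once.
Trained networks look in the newest picture that a camera, given by its name, has taken for a name from the list of things; names that differ only in an ending like _2 or _b are one class to them, and where a whole thing is asked for, a point or a joint stands for the part that bears it (a point fixed in the world has none). Each returns a list of dicts, best first, with "confidence" (0 to 1); they miss things now and then, are a little off and sometimes report something else, mostly with a low value. They report only what shows in the picture. A call takes as long as a camera call.
- trace(label, camera): "pixels" (420x560 bool, what is visible of it) and "pixel" ([column, row] in pixels, amid what is visible of it).
- spot_point(label, camera): "pixel" ([column, row] in pixels: a listed point, or the origin of a listed thing).
The state is a dict: "t": time; "joint_pos": joint angles; "dq": joint speeds; "tau": joint torques, N m; "position": TCP position; "tcp_rot": TCP orientation; "wrist_force": force on the tool from outside, world axes, zero at the start; "moment": the same for the moment, N m; "opening": finger opening in m; "finger_force": force on a finger pad.
Only numpy, scipy, OpenCV 4.12 (cv2) and the standard library are available. Lean on these libraries where they do the work, as an engineer would, in place of code of your own. Each camera call takes 0.05 s, during which the arm holds its last target. There are 200 camera calls.

TASK

On the grey dust trap, first swing the steel hasp on the cover over and down until it lies flat with its slot over the staple. Only then pull the spring-return air gate out by its upright handle until the index lug on the gate lines up with the thin upright rib of the marker on the rail, and finish still gripping the handle and holding the gate there (it springs shut if let go). Leave the other things on the bench where they are.

Things in the scene. Friction and masses are not known exactly. Their poses are not given: they have to be found in the camera images.
- trap: Grey steel dust trap box, 200 x 200 x 100 mm, fixed to the bench, with a steel cover whose top is 106 mm above the bench. Origin: centre of the box's underside, on the bench; its own z is up. The hasp's hinge is near its +y edge, the air gate comes out on its -y side; a black hose stub is on its +x side.
- frame_top (a point): Middle of the top of the low aluminium gate frame, which carries the sliding gate on the trap's -y side: 130 mm wide in x, from y = -100 to -160 mm, 75 mm high, with a round collar of 25 mm radius on it up to 90 mm (this point: centre of the collar's top). The marker's grey rail, 16 mm wide and 36 mm high, runs along -y at x = 64 mm from the frame to y = -345 mm.
- hasp (a joint): Hinge of the hasp, rad: 0 = lying flat on the cover with the slot over the staple (closed, hard stop), about 1.57 = standing straight up, opens to 1.85; starts standing roughly up. A stiff hinge (about 0.09 N m friction): it stays where it is left and must be pushed all the way down.
- hasp_hinge (a point): Centre of the hasp's hinge pin, 112 mm above the bench, on the trap at x = 0, y = 80 mm. The pin runs along the trap's x; closing swings the strap from upright towards the trap's -y and down.
- hasp_tip (a point): Middle of the hasp's free end, 130 mm from the hinge pin. The strap is steel, 28 mm wide, 4 mm thick (the pin's axis lies in its mid-plane), solid from the hinge out to 80 mm, then a 14 mm wide slot to 116 mm, with a 9 mm turned-up lip at the very end.
- staple_top (a point): Top of the staple, a wire arch on the cover, 5 mm thick and 21 mm long in y, centred 98 mm from the hinge pin; its top is 126.5 mm above the bench, 12.5 mm above the closed strap, whose slot goes over it.
- gate (a joint): How far the air gate is pulled out, m: 0 = shut (start), 0.115 = end stop. It slides along the trap's -y. A spring pulls it shut: about 5 N when shut, rising by 0.8 N per 10 mm (about 12 N at 90 mm), plus 0.6 N friction.
- pull_foot (a point): The gate's handle: an upright dark steel hoop of 12 mm round bar on the gate plate; uprights at x = -34 and +34 mm of the trap, cross bar along the trap's x, its top 106 mm above the bench. This point: foot of the hoop, midway, on top of the 6 mm gate plate, 42 mm above the bench; 225 mm from the trap's centre towards -y when shut; it moves with the gate.
- pull_bar (a point): Middle of the hoop's 12 mm cross bar, 100 mm above the bench; 56 mm is free between the uprights; free beneath it down to the plate. The bar can be pinched from above with the fingers on its two y sides.
- index (a point): Tip of the small dark lug (4 mm wide in y) on the gate plate's +x edge, 45 mm above the bench, at the same y as the handle bar.
- mark: Small dark steel marker clamped on the rail: foot 22 x 16 x 6 mm, with a thin upright rib 4 mm wide in y, 12 mm high. Origin: centre of its underside, on the rail; axes parallel to the trap's. Its place along the rail varies: 45 to 90 mm beyond the lug of the shut gate.
- mark_rib (a point): Middle of the top edge of the marker's rib, 54 mm above the bench. The lug is at the mark when the lug and rib have the same y in the trap's frame.
- drum: Black rubber sanding drum, 38 mm diameter, 50 mm high, standing on the trap's cover beside the hasp. Origin: underside. Leave alone.
- offcut: Wood offcut 90 x 45 x 20 mm lying on the bench beside the trap on its +y side, near the hinge. Origin: underside. Leave alone.
- wrench: Steel wrench 150 mm long lying on the bench on the +x side of the rail. Leave alone.
- glue: White glue bottle, 60 mm diameter, 170 mm high, standing. Origin: underside. Leave alone.
- pushblock: Black push block 150 x 80 mm with a yellow hoop grip, 81 mm high. Origin: underside. Leave alone.
- sleeve: Standing brown sanding sleeve, 50 mm diameter, 110 mm high. Origin: underside. Leave alone.
- mug: White mug, 80 mm diameter, 95 mm high. Origin: underside. Leave alone.

How it is judged:
On the way:
1. the hasp lies flat over the staple while the gate is still shut (value of joint hasp below 0.07 rad and value of joint gate below 0.015 m), for 0.2 s.
At the end, for the whole second after the job is handed in: Hasp flat (within 0.07 rad of closed), the gate's lug within 5 mm of the marker's rib along the slide and still (under 10 mm/s), the fingers holding the handle with more than 3 N, all through the last second (value of joint hasp below 0.07 rad and y of index in the frame of mark_rib between -0.005 and 0.005 m and velocity of joint gate between -0.01 and 0.01 m/s and contact force between gate and the fingers above 3 N); the arm keeps its last pose, push and grip.
It fails at once if the gate is pulled out (over 15 mm) while the hasp is not closed (value of joint gate above 0.015 m and value of joint hasp above 0.15 rad).
It fails at once if another thing on the bench is moved by more than 30 mm (distance of any of drum, offcut, wrench, glue, pushblock, sleeve, mug from where it was at the start of the episode above 0.03 m).
It also fails if it takes over 48 s, if anything falls off the work surface, if the arm or the gripper's body presses on something with over 40 N, if the wrist force passes 120 N, or if a joint passes its speed limit or range.

## Working session

There is one attempt and no reset: what is moved stays moved. The work goes in short steps, Python scripts to look and compute and a tool call to move; the robot and the scene stay as the last step left them, time stands still between calls to the robot, and variables do not carry over. Pictures are saved under pics/ and viewed, at most 10 in all, crops included, and the job is handed in when it is done.

Besides the shell and the picture viewer there is one more tool, called after "Call:" as name(argument=value, ...) on one line, values as JSON. move_arm: Moves the arm, as the interface text tells. Its arguments: {"type":"object","properties":{"deltas":{"type":"array","items":{"type":"array","items":{"type":"number"}}}},"required":["deltas"]}

```bash
mkdir -p pics; cat > h.py <<'E'
import numpy as np, cv2
from workcell import monitor, optics, order, trace, spot_point
from scipy.spatial.transform import Rotation as Ro
def K(p):
    f=210/np.tan(np.radians(p["fov_y"])/2); return np.array([[f,0,p["cx"]],[0,f,p["cy"]],[0,0,1.]])
def ray(p,px):
    u=cv2.undistortPoints(np.array([[px]],float),K(p),np.array(p["dist"],float))[0,0]
    R=np.array(p["R"]);t=np.array(p["t"]); d=R.T@np.array([u[0],u[1],1]); return -R.T@t,d
def atz(p,px,z):
    o,d=ray(p,px); return o+d*(z-o[2])/d[2]
def tri(rs):
    A=np.zeros((3,3));b=np.zeros(3)
    for o,d in rs:
        d=d/np.linalg.norm(d);P=np.eye(3)-np.outer(d,d);A+=P;b+=P@o
    X=np.linalg.solve(A,b); return X
def proj(p,X):
    R=np.array(p["R"]);t=np.array(p["t"],float)
    return cv2.projectPoints(np.array(X,float).reshape(-1,3),cv2.Rodrigues(R)[0],t,K(p),np.array(p["dist"],float))[0][:,0]
def tool(delta):
    s=monitor.read_state(); return Ro.from_rotvec(s["tcp_rot"]).inv().apply(delta)*100
E
python3 - <<'E'
from h import *
s=monitor.read_state(); print(s["t"],s["position"],s["tcp_rot"],Ro.from_rotvec(s["tcp_rot"]).as_matrix().round(2).tolist())
R={}
P={}
for c in ["scene","side"]:
    im,d=optics.get_image(c); cv2.imwrite(f"pics/{c}0.png",im[:,:,::-1]); p=P[c]=optics.camera_params(c)
    for n in ["trap","frame_top","hasp_hinge","hasp_tip","staple_top","pull_bar","pull_foot","index","mark_rib","drum"]:
        r=spot_point(n,c)
        if r:
            R.setdefault(n,[]).append((c,r[0]["pixel"],r[0]["confidence"]))
for n,l in R.items():
    print(n,[(a,np.round(b),round(f,2)) for a,b,f in l], tri([ray(P[a],b) for a,b,_ in l]).round(4) if len(l)>1 else "")
E
```

```text
0.0 [0.17312147 0.62579184 0.23025954] [-4.22409952e-01 -3.11276255e+00  3.02445360e-03] [[-0.96, 0.27, -0.0], [0.27, 0.96, -0.0], [0.0, -0.0, -1.0]]
trap [('scene', array([321., 234.]), 0.88), ('side', array([273., 202.]), 0.73)] [0.5698 0.1255 0.0059]
frame_top [('scene', array([290., 199.]), 0.88), ('side', array([270., 211.]), 0.86)] [0.5424 0.0055 0.0853]
hasp_hinge [('scene', array([354., 232.]), 0.68), ('side', array([271., 158.]), 0.74)] [0.5778 0.216  0.1127]
hasp_tip [('scene', array([351., 203.]), 0.49), ('side', array([271., 128.]), 0.82)] [0.5731 0.1829 0.2417]
staple_top [('scene', array([326., 214.]), 0.9), ('side', array([272., 171.]), 0.63)] [0.5666 0.1263 0.1289]
pull_bar [('scene', array([264., 181.]), 0.74), ('side', array([272., 232.]), 0.71)] [ 0.5302 -0.0905  0.1005]
pull_foot [('scene', array([262., 191.]), 0.94), ('side', array([273., 246.]), 0.76)] [ 0.5343 -0.0957  0.0515]
index [('scene', array([252., 202.]), 0.62), ('side', array([288., 244.]), 0.88)] [ 0.5792 -0.1012  0.0509]
mark_rib [('scene', array([178., 136.]), 0.66), ('side', array([327., 264.]), 0.25)] [ 0.5965 -0.3283  0.2501]
drum [('scene', array([455., 238.]), 0.7), ('side', array([247., 185.]), 0.54)] [ 0.4415  0.4606 -0.0884]
```

View pics/scene0.png

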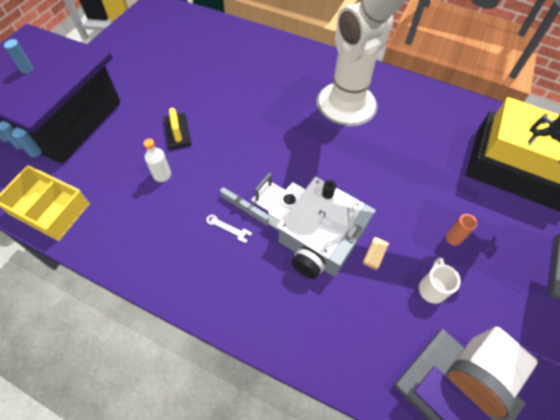

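View pics/side0.png

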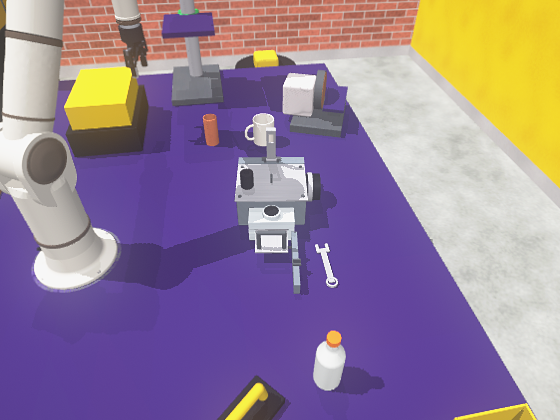

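Both views show the trap mid-bench. The hasp is standing: its tip is at scene (351,203) and side (271,128). The handle is at scene (264,185) and side (272,240), and the drum sits on the robot side of the hasp. The mug and sleeve lie on the +y side but are low. I'll go behind the hasp at height, fingers shut.

Call:
move_arm(deltas=[[-6,-2.5,-3,0,1],[-12,-5,-3,0,1],[-18,-7.5,-3,0,1],[-24,-10,-3,-0.03,1],[-29,-12.5,-3,-0.06,1],[-34,-15,-3,-0.09,1],[-38,-17,-3,-0.12,1],[-40,-18,-3,-0.12,1]])

```text
t: 2.1
position: [0.5134, 0.3432, 0.2612]
tcp_rot: [0.243, 3.131, -0.001]
wrist_force: [0.4, -0.0, 0.1]
opening: -0.0004
finger_force: 0.0
```

```bash
cat >> h.py <<'E'
PTS={"trap":(0,0,0),"frame_top":(0,-.13,.09),"hasp_hinge":(0,.08,.112),"staple_top":(0,-.018,.1265),"pull_bar":(0,-.225,.1),"pull_foot":(0,-.225,.042)}
def look(cams,names,minc=.4):
    L=[]
    for c in cams:
        im,d=optics.get_image(c); p=optics.camera_params(c)
        t=monitor.read_state()["t"]
        cv2.imwrite(f"pics/{c}_{t:.2f}.png",im[:,:,::-1]); print("pic",c,f"{t:.2f}")
        for n in names:
            r=spot_point(n,c)
            if r and r[0]["confidence"]>minc: L.append((c,n,np.array(r[0]["pixel"]),p,r[0]["confidence"]))
    return L
def fit(L,x0=(.567,.13,-.155)):
    from scipy.optimize import least_squares
    L=[l for l in L if l[1] in PTS]
    def f(q):
        c,s=np.cos(q[2]),np.sin(q[2]);o=[]
        for cam,n,px,p,cf in L:
            X=PTS[n];W=[q[0]+c*X[0]-s*X[1],q[1]+s*X[0]+c*X[1],X[2]]
            o+=list((proj(p,W)[0]-px))
        return np.array(o)
    r=least_squares(f,x0,loss="soft_l1",f_scale=1.5); e=f(r.x).reshape(-1,2)
    for l,k in zip(L,e): print(l[0],l[1],l[2].round(1),round(l[4],2),k.round(1))
    return r.x
E
python3 - <<'E'
from h import *
N=list(PTS)+["hasp_tip","index","mark_rib","drum"]
L=look(["scene","side","wrist"],N)
q=fit(L);print(q)
c,s=np.cos(q[2]),np.sin(q[2])
for l in L:
    if l[1] not in PTS: print(l[0],l[1],l[2].round(1),round(l[4],2))
R=[ray(l[3],l[2]) for l in L if l[1]=="hasp_tip"]
if len(R)>1:
    X=tri(R);print(X);d=X[:2]-q[:2];print("trap frame tip",c*d[0]+s*d[1],-s*d[0]+c*d[1])
R=[ray(l[3],l[2]) for l in L if l[1]=="mark_rib"]
for l in L:
    if l[1] in("index","mark_rib","drum"):
        X=atz(l[3],l[2],{"index":.045,"mark_rib":.054,"drum":.106}[l[1]]);d=X[:2]-q[:2];print(l[0],l[1],c*d[0]+s*d[1],-s*d[0]+c*d[1])
E
ls pics
```

```text
pic scene 2.15
pic side 2.70
pic wrist 3.25
scene trap [321.1 234.8] 0.63 [3.2 0.1]
scene frame_top [287.4 196. ] 0.74 [2.5 3.9]
scene hasp_hinge [354.6 234.2] 0.69 [-0.9 -3. ]
scene staple_top [321.6 212.4] 0.68 [ 2.3 -0.6]
scene pull_bar [346.8 205.3] 0.71 [-83.4 -21.9]
scene pull_foot [262.5 190.7] 0.66 [1.3 3. ]
side trap [271.2 199.3] 0.67 [-0.5  2.1]
side frame_top [271.2 211.2] 0.87 [ 0.5 -2.3]
side hasp_hinge [269.4 160.5] 0.68 [ 0.4 -2.4]
side staple_top [267.9 172.3] 0.84 [2.7 1.5]
side pull_bar [271.2 231.7] 0.9 [ 1.6 -0.6]
side pull_foot [272.7 244.7] 0.68 [0.2 1.1]
wrist trap [144.5 233.6] 0.93 [-0.8 -1.5]
wrist frame_top [ 16.  258.6] 0.67 [-3.4  2.8]
wrist hasp_hinge [169.4 270.3] 0.8 [ 1.7 -0.6]
wrist staple_top [ 77.1 274.3] 0.68 [1.1 2.7]
wrist pull_foot [ 14.7 313.1] 0.57 [-33.7 -67.5]
[ 0.56407663  0.13537526 -0.12626739]
scene hasp_tip [350.8 204. ] 0.6
scene index [249.7 201.5] 0.56
scene mark_rib [235.9 196.6] 0.57
scene drum [327.1 194.2] 0.8
side hasp_tip [270.8 128.6] 0.79
side index [290.3 245.2] 0.93
side mark_rib [296.9 259.5] 0.61
side drum [246.7 185.7] 0.68
wrist hasp_tip [ 72.  355.3] 0.88
wrist index [254.7 207.6] 0.65
wrist drum [ 54.9 211.3] 0.72
[0.57313814 0.18342815 0.23746794]
trap frame tip 0.0029379682979129088 0.048811473524229584
scene index 0.04933106915170246 -0.24424479955243325
scene mark_rib 0.06258408317147446 -0.2866233511871346
scene drum -0.06914115206952484 -0.04368039799972355
side index 0.0471756310662049 -0.2272316348932255
side mark_rib 0.06047779744705388 -0.28498272981085365
side drum -0.0706988148046557 -0.045476968544586334
wrist index -0.0478102503267336 0.16864773300638003
wrist drum -0.06826017001750291 -0.04111335559417654
scene0.png
scene_2.15.png
side0.png
side_2.70.png
wrist_3.25.png
```

View pics/wrist_3.25.png

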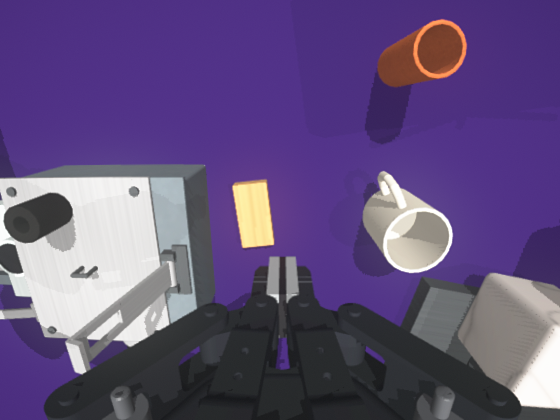

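The wrist view shows the strap running from its hinge at (178,270) to its lip at (80,355), leaning over the cover. The staple is at (85,272) and the drum at (38,215). The fingers are on the +y side, so next I go down behind the strap.

Call:
move_arm(deltas=[[-4,-1,0,0,1],[-8,-3,1,0,1],[-8,-5,3,0,1],[-8,-6.5,6,0,1],[-8,-7.3,8.1,0,1],[-8,-8.3,8.1,0,1],[-8,-9.3,8.1,0,1],[-8,-9.8,8.1,0,1]])

```text
t: 4.75
position: [0.5761, 0.2371, 0.1817]
tcp_rot: [0.236, 3.131, 0.001]
wrist_force: [0.5, -0.1, 0.2]
opening: -0.0003
finger_force: 0.0
```

Call:
move_arm(deltas=[[0,-1.8,0.4,0,1],[0,-3.2,0.9,0,1],[0,-4.3,1.4,0,1],[0,-5.4,2.2,0,1],[0,-6.3,3.2,0,1],[0,-6.9,4.3,0,1],[0,-7.3,5.4,0,1],[0,-7.4,6.0,0,1]])

```text
t: 5.75
position: [0.5637, 0.164, 0.1191]
tcp_rot: [-0.235, -3.131, 0.001]
wrist_force: [0.1, -0.4, 0.6]
opening: 0.0
finger_force: 0.5
```

Call:
move_arm(deltas=[[0,0,0.3,0,1],[0,0,0.5,0,1],[0,0,0.7,0,1],[0,0,0.8,0,1],[0,0,0.9,0,1],[0,0,0.9,0,1],[0,0,0.9,0,1],[0,0,0.9,0,1]])

```text
t: 6.75
position: [0.5642, 0.1648, 0.1139]
tcp_rot: [0.234, 3.132, -0.0]
wrist_force: [-6.4, -2.7, 17.5]
opening: 0.0
finger_force: 9.2
```

```bash
python3 - <<'E'
from h import *
s=monitor.read_state();print(s["position"],s["wrist_force"],s["t"])
L=look(["side","wrist"],["hasp_tip","staple_top"],.2)
for l in L:print(l[0],l[1],l[2].round(1),round(l[4],2))
X=tri([ray(l[3],l[2]) for l in L if l[1]=="hasp_tip"]);print(X)
E
ls pics
```

```text
[0.5642409  0.16484069 0.11392319] [-6.38286795 -2.72170901 17.50948312] 6.75
pic side 6.80
pic wrist 6.95
side hasp_tip [268.8 183.5] 0.7
side staple_top [273.  175.1] 0.72
wrist hasp_tip [133.6 276.1] 0.89
wrist staple_top [183.5 290.6] 0.95
[0.55252268 0.08735428 0.11590816]
scene0.png
scene_2.15.png
side0.png
side_2.70.png
side_6.80.png
wrist_3.25.png
wrist_6.95.png
```

View pics/wrist_6.95.png

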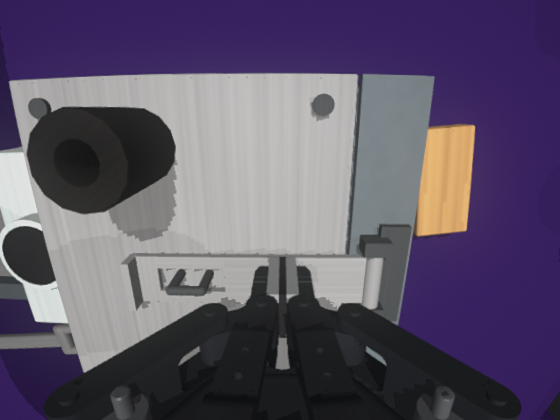

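The wrist view shows the strap flat, with the staple (190,283) sticking up through the slot. Contact height is 113.9 mm, which is the closed level. Now lift and go above the handle.

Call:
move_arm(deltas=[[0,0,-5,0,1],[0,-3,-9,0,0.4],[-0.2,-8,-9,0,0.4],[-0.3,-13,-9,0,0.4],[-0.5,-18,-9,0,0.4],[-0.6,-22,-9,0,0.4],[-0.7,-25,-9,0,0.4],[-0.7,-25,-9,0,0.4]])

```text
t: 8.05
position: [0.5335, -0.0869, 0.2014]
tcp_rot: [0.243, 3.132, -0.002]
wrist_force: [0.1, -0.1, -0.6]
opening: 0.0512
finger_force: 0.0
```

```bash
python3 - <<'E'
from h import *
s=monitor.read_state();print(s["position"],s["tcp_rot"],s["wrist_force"],s["opening"],s["t"])
N=list(PTS)+["hasp_tip","index","mark_rib"]
L=look(["scene","side","wrist"],N)
q=fit(L);print(q)
c,sn=np.cos(q[2]),np.sin(q[2])
for l in L:
    if l[1] in("index","mark_rib","pull_bar","hasp_tip"):
        X=atz(l[3],l[2],{"index":.045,"mark_rib":.054,"pull_bar":.1,"hasp_tip":.118}[l[1]]);d=X[:2]-q[:2];print(l[0],l[1],l[2].round(1),round(l[4],2),X.round(4),c*d[0]+sn*d[1],-sn*d[0]+c*d[1])
E
ls pics
```

```text
[ 0.53351199 -0.08688667  0.20142177] [ 2.42827162e-01  3.13181584e+00 -1.78867408e-03] [ 0.0588767  -0.12996677 -0.61035325] 0.05117351048739222 8.05
pic scene 8.10
pic side 8.60
pic wrist 9.10
scene trap [324.1 230.7] 0.85 [-0.6  3.6]
scene frame_top [288.7 196.5] 0.88 [0.9 2.1]
scene hasp_hinge [348.9 231.6] 0.79 [ 3.6 -0.7]
scene staple_top [321.3 211.8] 0.97 [ 1.8 -0.8]
scene pull_bar [263.1 182.3] 0.92 [ 0.5 -0.7]
scene pull_foot [262.8 193.2] 0.92 [ 1.2 -1.2]
side trap [271.3 202.5] 0.77 [-0.7 -0.4]
side frame_top [271.7 208.2] 0.85 [-1.2  1.5]
side hasp_hinge [269.7 157.5] 0.9 [0.5 1.2]
side staple_top [271.2 175.7] 0.6 [-0.9 -1.2]
side pull_bar [270.8 232.8] 0.94 [-0.2 -0.8]
side pull_foot [273.7 244.1] 0.67 [-2.9  2.7]
wrist trap [462.5 182.1] 0.61 [3.  0.8]
wrist frame_top [384.4 204.6] 0.86 [-3.  1.]
wrist staple_top [530.5 219.1] 0.75 [1.4 0.3]
wrist pull_bar [275.7 208.5] 0.85 [-2.8  0.6]
[ 0.56310639  0.1322751  -0.14894553]
scene pull_bar [263.1 182.3] 0.92 [ 0.5325 -0.0905  0.1   ] 0.002773969859364886 -0.22480741436466256
scene hasp_tip [311.8 210.6] 0.96 [0.5684 0.
[... 287 characters left out ...]
.5297 -0.0932  0.1   ] 0.00045968499282390135 -0.22791431212727087
side mark_rib [294. 260.] 0.52 [ 0.5804 -0.1553  0.054 ] 0.05983275475436734 -0.281863261234422
wrist pull_bar [275.7 208.5] 0.85 [ 0.5295 -0.0879  0.1   ] -0.0005604579759683134 -0.2226783969753759
wrist hasp_tip [484.9 214.4] 0.8 [0.5539 0.0799 0.118 ] -0.0013244702103698451 -0.053193205615119005
wrist index [276.2 242.2] 0.98 [ 0.5845 -0.0971  0.045 ] 0.05524188297973723 -0.22368630345792875
wrist mark_rib [227.3 252.9] 0.65 [ 0.5851 -0.1493  0.054 ] 0.0635737791304371 -0.275234280282557
scene0.png
scene_2.15.png
scene_8.10.png
side0.png
side_2.70.png
side_6.80.png
side_8.60.png
wrist_3.25.png
wrist_6.95.png
wrist_9.10.png
```

View pics/wrist_9.10.png

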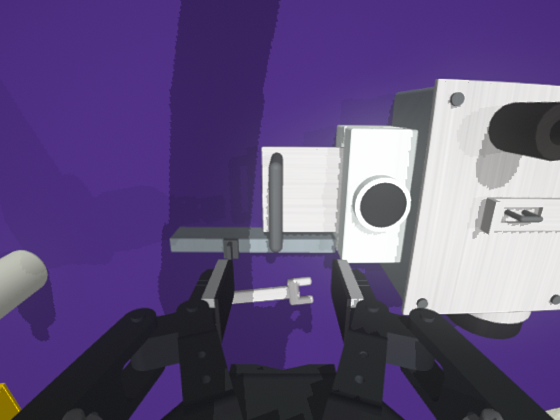

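The wrist view shows the hasp still flat with the staple through it (right edge). The bar is upright in the picture at (276,200), and the marker on the rail is at (231,247). The fingers straddle the bar, so descend and pinch.

Call:
move_arm(deltas=[[0.4,-0.2,3,0,0.4],[0.4,-0.2,6,0,0.4],[0.4,-0.2,9,0,0.4],[0.4,-0.2,11,0,0.4],[0.4,-0.2,12,0,0.4],[0.4,-0.2,12,0,1],[0.4,-0.2,12,0,1],[0.4,-0.2,12,0,1]])

```text
t: 10.55
position: [0.5296, -0.089, 0.0823]
tcp_rot: [0.239, 3.131, -0.006]
wrist_force: [-2.0, -6.8, 0.7]
opening: 0.01
finger_force: 58.4
```

Call:
move_arm(deltas=[[0,0,0,0,1],[0,0,0,0,1],[0,0,0,0,1],[0,0,0,0,1],[0,0,0,0,1],[0,0,0,0,1],[0,0,0,0,1],[0,0,0,0,1]])

```text
t: 11.55
position: [0.5297, -0.089, 0.0823]
tcp_rot: [0.239, 3.131, -0.006]
wrist_force: [-1.4, -7.4, 0.2]
opening: 0.0097
finger_force: 58.4
```

```bash
python3 - <<'E'
from h import *
q=[.5631,.1323,-.149];c,sn=np.cos(q[2]),np.sin(q[2])
for k in range(2):
  L=look(["wrist","side","scene"],["index","mark_rib","pull_bar"],.3)
  for l in L:
    X=atz(l[3],l[2],{"index":.045,"mark_rib":.054,"pull_bar":.1}[l[1]]);d=X[:2]-q[:2];print(l[0],l[1],l[2].round(1),round(l[4],2),X.round(4),round(c*d[0]+sn*d[1],4),round(-sn*d[0]+c*d[1],4))
E
```

```text
pic wrist 11.60
pic side 11.80
pic scene 12.00
wrist mark_rib [465.  280.7] 0.45 [0.5703 0.0272 0.054 ] 0.0227 -0.1028
wrist pull_bar [278.1 290.4] 0.94 [ 0.5281 -0.0897  0.1   ] -0.0017 -0.2248
side index [288.7 246.7] 0.71 [ 0.577  -0.1006  0.045 ] 0.0483 -0.2282
side mark_rib [294.8 259.4] 0.45 [ 0.5829 -0.1537  0.054 ] 0.062 -0.2799
side pull_bar [272.7 233. ] 0.77 [ 0.5345 -0.0947  0.1   ] 0.0054 -0.2287
scene index [250.  203.2] 0.64 [ 0.5873 -0.1094  0.045 ] 0.0598 -0.2354
scene mark_rib [321.6 234.2] 0.75 [0.593  0.1319 0.054 ] 0.0296 0.0041
scene pull_bar [266.9 181. ] 0.73 [ 0.5231 -0.0823  0.1   ] -0.0077 -0.2181
pic wrist 12.20
pic side 12.40
pic scene 12.60
wrist pull_bar [279.9 292. ] 0.77 [ 0.5291 -0.089   0.1   ] -0.0008 -0.2239
side index [288.  248.5] 0.86 [ 0.574  -0.1065  0.045 ] 0.0462 -0.2346
side mark_rib [294.1 262.5] 0.62 [ 0.5791 -0.1635  0.054 ] 0.0597 -0.2901
side pull_bar [270.5 232.6] 0.61 [ 0.5291 -0.0924  0.1   ] -0.0003 -0.2272
scene index [252.1 204.8] 0.96 [ 0.5895 -0.1009  0.045 ] 0.0607 -0.2267
scene mark_rib [238.4 195.8] 0.47 [ 0.5841 -0.1513  0.054 ] 0.0628 -0.2774
scene pull_bar [262.8 180.1] 0.69 [ 0.5257 -0.0949  0.1   ] -0.0032 -0.2303
```

```bash
python3 - <<'E'
import cv2,numpy as np
a=cv2.imread("pics/wrist_9.10.png")[215:275,200:300]
b=cv2.imread("pics/side_12.40.png")[225:300,255:325]
a=cv2.resize(a,(800,480),interpolation=cv2.INTER_NEAREST)
cv2.imwrite("pics/cropA.png",a)
E
python3 - <<'E'
import sys;sys.path.insert(0,".")
from h import *
s=monitor.read_state();p=optics.camera_params("wrist")
Rw=Ro.from_rotvec(s["tcp_rot"]).as_matrix()
# camera in tool frame -> params at the 9.10 pose
Rt=np.array(p["R"])@Rw; tt=np.array(p["R"])@s["position"]+np.array(p["t"])
R1=Ro.from_rotvec([.242827,3.131816,-.001789]).as_matrix();P1=np.array([.533512,-.086887,.201422])
p["R"]=Rt@R1.T;p["t"]=tt-p["R"]@P1
import pickle;pickle.dump(p,open("p910.pkl","wb"))
print(atz(p,[227.3,252.9],.054),atz(p,[276.2,242.2],.045),atz(p,[275.7,208.5],.1))
E
```

```text
[ 0.58463137 -0.15284988  0.054     ] [ 0.58426793 -0.10059756  0.045     ] [ 0.52923283 -0.09097845  0.1       ]
```

View pics/cropA.png

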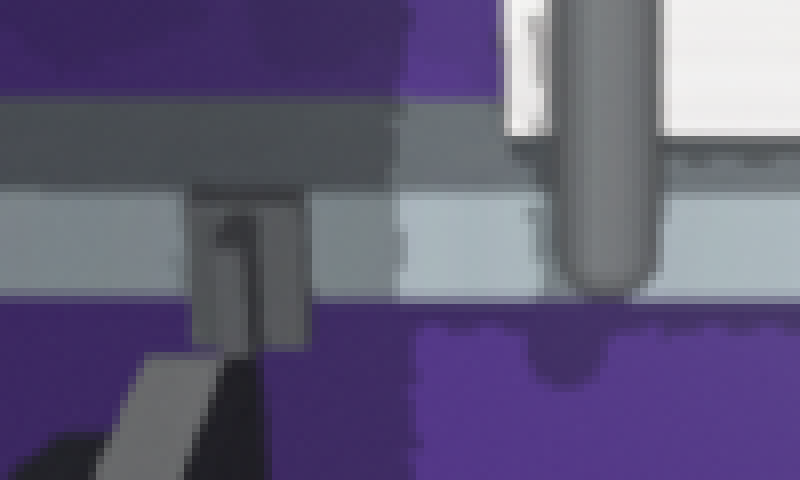

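```bash
python3 - <<'E'
from h import *
import pickle;p=pickle.load(open("p910.pkl","rb"))
for yaw in(-.149,-.155):
  c,sn=np.cos(yaw),np.sin(yaw)
  f=lambda X:-sn*(X[0]-.5631)+c*(X[1]-.1323)
  print(f(atz(p,[228.4,250],.054)),f(atz(p,[230.75,248],.042)),"bar",f(atz(p,[275.4,230],.1)),f(atz(p,[275.6,205],.1)),"tcp",f([.5297,-.089]))
E
```

```text
-0.27740669512065846 -0.2770695918033944 bar -0.2263329293405806 -0.22587798643505894 tcp -0.22380620697344286
-0.2770402530723814 -0.27668288177584954 bar -0.22621398061599415 -0.22589451697448576 tcp -0.22380324707666346
```

Rib minus bar along the slide is 51.0 mm in the near picture: rib top at (228.4,250), bar at (275.4,230). Pull that far.

Call:
move_arm(deltas=[[0,-0.7,0,0,1],[0,-1.5,0,0,1],[0,-2.3,0,0,1],[0,-3.1,0,0,1],[0,-3.9,0,0,1],[0,-4.7,0,0,1],[0,-5.1,0,0,1],[0,-5.1,0,0,1]])

```text
t: 13.75
position: [0.523, -0.1323, 0.0823]
tcp_rot: [0.231, 3.132, 0.006]
wrist_force: [0.2, 7.7, 2.2]
opening: 0.0096
finger_force: 59.0
```

```bash
python3 - <<'E'
from h import *
s=monitor.read_state();print(s["position"],s["wrist_force"],s["opening"],s["finger_force"],(np.array(s["position"])-[.5297,-.089,.0823])@[.15,.988,0])
L=look(["wrist","side","scene"],["index","mark_rib","pull_bar","hasp_tip"],.3)
q=[.5631,.1323,-.149];c,sn=np.cos(q[2]),np.sin(q[2])
for l in L:
    X=atz(l[3],l[2],{"index":.045,"mark_rib":.054,"pull_bar":.1,"hasp_tip":.118}[l[1]]);d=X[:2]-q[:2];print(l[0],l[1],l[2].round(1),round(l[4],2),X.round(4),round(c*d[0]+sn*d[1],4),round(-sn*d[0]+c*d[1],4))
import glob
a=cv2.imread(sorted(glob.glob("pics/side_1*.png"))[-1])[235:285,265:325];b=cv2.imread(sorted(glob.glob("pics/scene_1*.png"))[-1])[170:220,215:275]
w=cv2.imread(sorted(glob.glob("pics/wrist_1*.png"))[-1])
o=np.hstack([cv2.resize(i,(400,333),interpolation=cv2.INTER_CUBIC) for i in(a,b)])
cv2.imwrite("pics/cropB.png",o)
E
```

```text
[ 0.52296159 -0.13227365  0.0822631 ] [0.17172417 7.67331379 2.24526951] 0.009592830511518345 59.021363854408264 -0.04376512359122514
pic wrist 13.80
pic side 14.05
pic scene 14.30
wrist mark_rib [269.7 334.5] 0.35 [ 0.5855 -0.1491  0.054 ] 0.0639 -0.275
wrist pull_bar [278.5 291.1] 0.84 [ 0.5218 -0.1329  0.1   ] -0.0015 -0.2684
side index [287.4 259.9] 0.57 [ 0.5652 -0.1449  0.045 ] 0.0432 -0.2738
side mark_rib [293.6 260.7] 0.64 [ 0.579  -0.1575  0.054 ] 0.0587 -0.2842
side pull_bar [272.5 246. ] 0.88 [ 0.527 -0.139  0.1  ] 0.0046 -0.2736
scene index [240.  196.8] 0.65 [ 0.5805 -0.1484  0.045 ] 0.0588 -0.275
scene mark_rib [238.5 193.7] 0.62 [ 0.5772 -0.1548  0.054 ] 0.0565 -0.2818
scene pull_bar [250.5 174.5] 0.9 [ 0.5239 -0.1382  0.1   ] 0.0014 -0.2733
scene hasp_tip [312.  207.3] 0.86 [0.5581 0.0802 0.118 ] 0.0028 -0.0523
```

View pics/cropB.png

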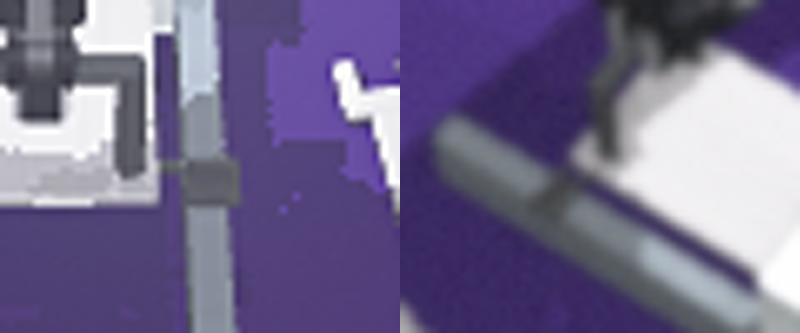

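The gate has moved 43.8 mm, because the spring pulled the arm back a little. The lug shows just short of the rib in the side crop, at (175,165) against the marker at (212,180). Pull the rest.

Call:
move_arm(deltas=[[0,-0.2,0,0,1],[0,-0.4,0,0,1],[0,-0.6,0,0,1],[0,-0.78,0,0,1],[0,-0.78,0,0,1],[0,-0.78,0,0,1],[0,-0.78,0,0,1],[0,-0.78,0,0,1]])

```text
t: 15.5
position: [0.5219, -0.1393, 0.0823]
tcp_rot: [0.23, 3.132, 0.006]
wrist_force: [-0.3, 7.7, 3.2]
opening: 0.0098
finger_force: 59.1
```

```bash
python3 - <<'E'
from h import *
s=monitor.read_state();print(s["position"],s["wrist_force"],s["opening"],s["finger_force"],(np.array(s["position"])-[.5297,-.089,.0823])@[.15,.988,0])
L=look(["wrist","side","scene"],["index","mark_rib","pull_bar","hasp_tip"],.3)
q=[.5631,.1323,-.149];c,sn=np.cos(q[2]),np.sin(q[2])
for l in L:
    X=atz(l[3],l[2],{"index":.045,"mark_rib":.054,"pull_bar":.1,"hasp_tip":.118}[l[1]]);d=X[:2]-q[:2];print(l[0],l[1],l[2].round(1),round(l[4],2),X.round(4),round(c*d[0]+sn*d[1],4),round(-sn*d[0]+c*d[1],4))
import glob
a=cv2.imread(sorted(glob.glob("pics/side_1*.png"))[-1])[235:285,265:325]
w=cv2.imread(sorted(glob.glob("pics/wrist_1*.png"))[-1])
o=np.hstack([cv2.resize(i,(400,333),interpolation=cv2.INTER_NEAREST) for i in(a,w)])
cv2.imwrite("pics/cropC.png",o)
E
```

```text
[ 0.52188078 -0.13927445  0.08228527] [-0.2851925   7.69421646  3.16896055] 0.009779642836107345 59.071229696273804 -0.05084404000272922
pic wrist 15.55
pic side 15.80
pic scene 16.05
wrist pull_bar [282.  290.4] 0.68 [ 0.5205 -0.1383  0.1   ] -0.0019 -0.2739
side index [290.4 260.8] 0.64 [ 0.5724 -0.1492  0.045 ] 0.0509 -0.277
side mark_rib [210.1 142.2] 0.44 [0.3905 0.4206 0.054 ] -0.2135 0.2595
side pull_bar [269.7 247.1] 0.76 [ 0.5195 -0.1414  0.1   ] -0.0025 -0.2772
scene index [236.1 197.5] 0.82 [ 0.5881 -0.1581  0.045 ] 0.0678 -0.2834
scene mark_rib [249.2 182.8] 0.56 [ 0.5264 -0.1441  0.054 ] 0.0047 -0.2788
scene pull_bar [251.7 175.3] 0.61 [ 0.5249 -0.1335  0.1   ] 0.0017 -0.2685
scene hasp_tip [313.3 209.1] 0.91 [0.562  0.0859 0.118 ] 0.0058 -0.0461
```

View pics/cropC.png

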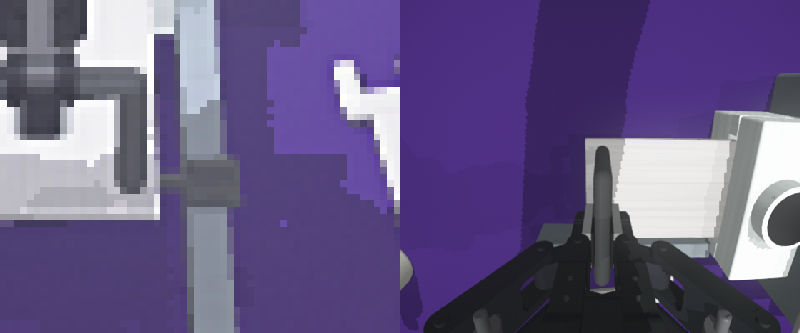

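The side crop shows the lug (172,181) against the middle of the marker block (rows 160–207, centre 183). The wrist half shows the bar still pinched. One numeric check by reprojecting.

```bash
python3 - <<'E'
from h import *
p=optics.camera_params("side")
c,sn=np.cos(-.152),np.sin(-.152)
W=lambda x,y,z:[.5631+c*x-sn*y,.1323+sn*x+c*y,z]
m=lambda y:[proj(p,W(x,yy,z))[0].round(1).tolist() for x,yy,z in [(.053,y-.008,.042),(.053,y-.008,.036),(.064,y-.008,.042),(.064,y+.008,.042),(.064,y+.002,.054),(.064,y-.002,.054)]]
print("marker seen rows 258.5..265.5"); 
for y in(-.282,-.277,-.272):print(y,m(y))
print("lug seen row 261.6 at col 290.3")
for y in(-.282,-.277,-.272):print(y,proj(p,W(.054,y,.045)).round(1))
s=cv2.imread(sorted(__import__("glob").glob("pics/side_1*.png"))[-1],0)
print(s[254:270,288:303])
E
```

```text
marker seen rows 258.5..265.5
-0.282 [[291.0, 265.5], [291.0, 267.0], [295.3, 265.5], [295.0, 260.6], [295.2, 259.5], [295.3, 260.7]]
-0.277 [[291.0, 264.0], [290.9, 265.4], [295.2, 263.9], [294.9, 259.2], [295.2, 258.0], [295.2, 259.2]]
-0.272 [[290.9, 262.5], [290.8, 263.9], [295.1, 262.4], [294.8, 257.7], [295.1, 256.5], [295.1, 257.7]]
lug seen row 261.6 at col 290.3
-0.282 [[291.3 262.3]]
-0.277 [[291.3 260.8]]
-0.272 [[291.2 259.3]]
[[119  77  79  79 118 145 144 143 144 146 108  78  80  80  79]
 [125  73  79  80 117 146 144 143 143 147 107  78  80  80  80]
 [128  76  79  80 117 146 144 144 144 147 107  77  79  79  80]
 [154  77  79  79 118 146 146 145 145 147 107  76  78  79  79]
 [127  71  79  77 105 136 134 135 134 125 126  91  84  79  79]
 [166  75  77  77 106  94 103 103 103 103 103 103  96  78  79]
 [173  77  82  84 100  87  92  92  92  92  93  93  98  78  79]
 [174 103 106 107 102  93  93  93  92  92  92  92  98  77  78]
 [171  90  92  94  96  96  93  93  93  94  96  95  97  78  78]
 [165  78  85  86  90  98  98  97  97  98  98  98  98  76  78]
 [233  73  75  78  87  95  99  98  94  94  94  99 100  83  78]
 [236  71  76  76  88  91  89  89  89  89  90  92  94  81  78]
 [249  74  76  78  86 135 134 132 132 133 135  87  77  78  78]
 [209  73  76  77  85 132 145 144 144 144 148  91  75  76  77]
 [ 77  72  78  76  82 131 144 143 143 143 148  87  75  78  78]
 [ 73  74  77  76  81 131 144 142 142 142 146 106  75  77  77]]
```

The reprojection puts the rib at y ≈ -0.277 to -0.278 and the lug at ≈ -0.278 to -0.279 in the trap frame, so they are aligned within about 2 mm. Handing in.

```bash
python3 -c "
from workcell import order
print(order.sign_off())"
```

```text
the job is handed in; nothing more can be done
None
```

The job is handed in, with no verdict returned: the hasp was closed flat over the staple before the gate moved, and the gate is held about 51 mm out with its lug within about 2 mm of the marker's rib (5 mm allowed), still gripped at about 59 N.

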